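# Present the notched flame-test filter label up

### The arm

A 6-joint arm with a two-finger parallel gripper is mounted at the origin on the work surface. World frame = base frame: x ahead of the robot, y to its left, z up, the work surface at z = 0. Lengths are in m, angles in degrees, forces in N, time in s.
With the tool pointing down it reaches from about 0.35 to 0.875 m from the base axis. Payload 4.2 kg.
Tool frame: the origin (TCP) lies at the very end of the fingers, on their centre line; the grasp point (between the pads) lies behind it (r.grip_point_offset is the z of the grasp point in the tool frame, in m); z points along the fingers, y is the direction in which the jaws open and shut (so a half turn about z gives the same grasp; the last joint's range is limited). The gripper opens to 87 mm and grips with 3 to 60 N. Pads are 19 mm wide; open, the fingers measure 117 mm over their backs; the gripper's body (75 mm by 190 mm) begins 51 mm behind the grasp point.
Start: joints at [84.603, 22.042, 0.453, 0, -68.411, -14.817], TCP at [0.216, 0.586, 0.223] pointing down, gripper open.
Joint ranges: [-179.83, 179.83], [-69.29, 118.12], [-61.27, 80.66], [-181.25, 117.63], [-171.15, -9.14], [-177.46, 177.46]. Speed limits (degrees/s): [159.86, 159.86, 180, 180, 180, 180].

### API

Orientations are given as a 3x3 rotation matrix whose columns are the frame's x, y, z axes.
In Python, from station import r, capture, workorder gives the robot as it stands. The module is installed in compiled form; this text tells all that it offers.
- The arm moves only by the shell command python3 -m crank 'ROWS'. ROWS is JSON, a list of rows, each an object with "delta_rot": the turn, a rotation vector about the tool's x, y, z in rad, a list of three; "linear": the shift along the tool's x, y, z in m, a list of three; "gripper": the opening in per cent of the stroke, from 0 (shut) to 100 (fully open). A call has 1 to 10 rows; each row shifts and turns the commanded pose from where the row before left it, along the tool's axes as they then stand; what a row does not reach is not made up. A row lasts 1/8 s, in which the tool goes at most 62.5 mm and 10.7 degrees, less where a joint would pass 70% of its speed; a pose out of reach is approached as far as the arm can. A call is refused whole if a number of a shift passes 0.0625 or a number of a turn 0.188, either way. A call with a gripper value outside its range is refused whole. The fingers move at their own pace and stop on an object; the grip force is fixed at half the most. Time passes only in rows, so rows that do not move let the fingers close. It gives the time, the measured TCP pose, the force and the opening at its end, in the units of the state.
- r.sense(): the state, without advancing time (a new reading comes with each control period).
- capture(name): name is "scene" or "top" or "wrist"; returns a dict with "img" (400x640x3 uint8, blue, green, red), "fx", "fy", "cx", "cy" (pixels), "world_from_camera" (4x4, takes a point from camera to world coordinates). Camera axes: x right, y down, z forward; pixel columns grow to the right and rows downward; lengths in m; the calibration is good to about 2 mm. The wrist camera is an equidistant fisheye: a pixel r from the principal point sees the ray r / f radians off the axis. A picture is of the moment at which its call begins. There is no depth.
- workorder.finish_job(): hands the job in, once; it reports no verdict.
The state is a dict: "time_s": time; "joints": joint angles; "joint_velocities": joint speeds; "effort": joint torques, N m; "tcp_pos": TCP position; "ee_rot": TCP orientation; "wrist_force": force on the tool from outside, world axes, zero at the start; "moment": the same for the moment, N m; "gripper_width": opening from 0.0 (shut) to 1.0 (fully open).
Only numpy, scipy, OpenCV 4.12 (cv2) and the standard library are available. Lean on these libraries where they do the work, as an engineer would, in place of code of your own. Each camera call takes 0.05 s, during which the arm holds its last target.

### The job

Find the blue filter plate with the small corner notch in the wooden rack, draw it out gripping only its clear blue part (never the frosted, notched end), and hold it in the air with the frosted end above the middle of the white tile, some 15 cm up, tipped so that its label face looks upward at a slant of about 45 degrees or more. Leave the two plain plates standing in the rack and everything else where it is. Finish while still holding the plate there, steady; do not put it down or let go.

Things in the scene. Friction and masses are not known exactly. Their poses are not given: they have to be found in the camera images.
- plate_mid (a point): Centre of the notched plate: flat cobalt-blue glass, 100 mm long (x), 8 mm thick (y), 60 mm high (z), about 120 g, standing on a long edge in one of the rack's three slots. x points to its frosted end, y out of its label face, z up as it stands. Only the clear blue part, x = -50 to +20 mm, may be gripped, across the 8 mm. Anyone facing the label of the standing plate sees the notch at top left.
- frost_mid (a point): Centre of the plate's whitish frosted end (its last 30 mm, full height and thickness), 35 mm along +x from the plate's centre; same axes. The end's top outer corner is cut out by a 14 x 14 mm square notch. A small paper label is stuck on its +y face only, so the notch tells both which end is frosted and which face bears the label.
- frosted_end: The frosted end as a solid, part of the notched plate; the fingers must not touch it. Its origin lies at the middle of the lower long edge of the whole plate; same axes.
- plate: The whole notched plate including its frosted end; origin at the middle of its lower long edge, 30 mm below its centre, same axes.
- rack: Low wooden rack fixed to the bench, turned any way: 116 mm (x) by 130 mm (y), 25 mm high; origin under its middle. Three slots along its x at y = -50, 0, +50 mm, each 10 mm wide, 104 mm long, 15 mm deep (floor 10 mm above the bench). The plates stand 45 mm out of it, 42 mm free between neighbours, so the fingers must not open too wide.
- tile: Square white ceramic reading tile lying fixed on the bench, 100 x 100 x 6 mm; origin at the middle of its underside.
- plain1_mid (a point): Centre of a plain blue plate, 100 x 8 x 60 mm, without notch or frosted end, standing in another slot; leave it.
- plain2_mid (a point): Centre of the second plain blue plate, the same; leave it.
- cap1: Purple bottle cap lying open side up, 54 mm across, 13 mm high, between rack and tile; origin at its underside. Bystander.
- cap2: A second such purple cap, to the robot's right. Bystander.
- burner: Glass spirit burner with brass neck, 92 mm across, 88 mm high, origin at its underside. Bystander.
- brass_cup: Small brass cup, 40 mm across, 34 mm high, origin at its underside. Bystander.
- bottle1: Blue reagent bottle with black cap, 68 mm across, 105 mm high, origin at its underside. Bystander.
- bottle2: Blue reagent bottle, 64 mm across, 105 mm high, origin at its underside. Bystander.
Mind the look-alikes: they are no part of the job. Leave any red look-alike of the plate alone. Leave any red look-alike of the tile alone.

How it is judged (in metres and radians):
On the way:
1. the notched plate is drawn up clear of the rack in the fingers (height (world z) of plate_mid above 0.075 m and contact force between plate and rack below 0.1 N and contact force between plate and the fingers above 1 N), for 0.1 s.
At the end, for the whole second after the job is handed in: Fingers hold the plate still, touching nothing else; frosted end within 40 mm horizontally of the tile's middle and 90 to 250 mm above the bench; label face looking within 57 degrees of straight up; plain plates within 12 mm and other things within 30 mm of their starts (horizontal distance between frost_mid and tile below 0.04 m and height (world z) of frost_mid between 0.09 and 0.25 m and angle between frost_mid's own y axis and vertical below 1 rad and contact force between plate and the fingers above 1 N and linear speed of plate below 0.03 m/s and angular speed of plate below 0.3 rad/s and contact force between plate and rack below 0.1 N and contact force between plate and tile below 0.1 N and contact force between plate and cap1 below 0.1 N and contact force between plate and cap2 below 0.1 N and contact force between plate and burner below 0.1 N and contact force between plate and brass_cup below 0.1 N and contact force between plate and bottle1 below 0.1 N and contact force between plate and bottle2 below 0.1 N and distance of each of plain1_mid, plain2_mid from where it was at the start of the episode below 0.012 m and distance of each of cap1, cap2, burner, brass_cup, bottle1, bottle2 from where it was at the start of the episode below 0.03 m); the arm keeps its last pose, push and grip.
It fails at once if the fingers press on the frosted end (contact force between the fingers and frosted_end above 0.5 N).
It fails at once if a plain plate is moved from its slot (distance of any of plain1_mid, plain2_mid from where it was at the start of the episode above 0.015 m).
It fails at once if a bystander is knocked aside (distance of any of cap1, cap2, burner, brass_cup, bottle1, bottle2 from where it was at the start of the episode above 0.035 m).
It also fails if it takes over 35 s, if anything falls off the work surface, if the arm or the gripper's body presses on something with over 40 N, if the wrist force passes 120 N, or if a joint passes its speed limit or range.

## Working session

There is one attempt and no reset: what is moved stays moved. The work goes in short steps, Python scripts to look and compute and a shell command to move; the robot and the scene stay as the last step left them, time stands still between calls to the robot, and variables do not carry over. Pictures are saved under pics/ and viewed, and the job is handed in when it is done.

```bash
mkdir -p pics; ls; python3 - <<'E'
from station import r,capture
import cv2,json,numpy as np
for n in("scene","top","wrist"):
    c=capture(n); cv2.imwrite(f"pics/{n}0.png",c["img"]); np.savez(f"pics/{n}0.npz",**c)
    print(n,c["fx"],c["fy"],c["cx"],c["cy"],np.round(c["world_from_camera"],3).tolist())
s=r.sense();print(s["time_s"],s["tcp_pos"],np.round(s["ee_rot"],3).tolist(),s["gripper_width"],r.grip_point_offset)
E
```

```text
pics
scene 478.221551543735 478.221551543735 321.3050435852911 202.18479439576797 [[0.316, 0.614, -0.723, 1.399], [0.949, -0.216, 0.231, -0.273], [-0.014, -0.759, -0.651, 0.815], [0.0, 0.0, 0.0, 1.0]]
top 414.3256852206724 414.3256852206724 319.06530956190824 204.79079991426673 [[-0.006, -0.999, 0.049, 0.513], [-1.0, 0.006, 0.01, -0.001], [-0.01, -0.048, -0.999, 1.058], [0.0, 0.0, 0.0, 1.0]]
wrist 309.70691628693146 309.70691628693146 316.31809952569085 191.98754544352923 [[-0.346, -0.903, -0.255, 0.286], [-0.938, 0.334, 0.091, 0.561], [0.003, 0.271, -0.963, 0.383], [0.0, 0.0, 0.0, 1.0]]
0.15 [0.21577231 0.58608924 0.22168996] [[0.938, -0.346, -0.0], [-0.346, -0.938, -0.002], [0.0, 0.002, -1.0]] 1.000389614505175 -0.0187
```

View pics/scene0.png

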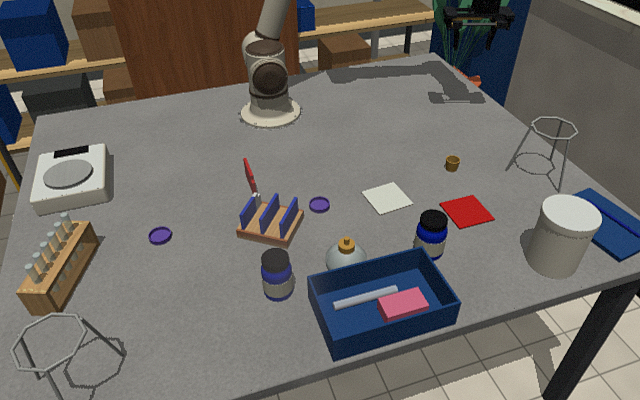

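View pics/top0.png

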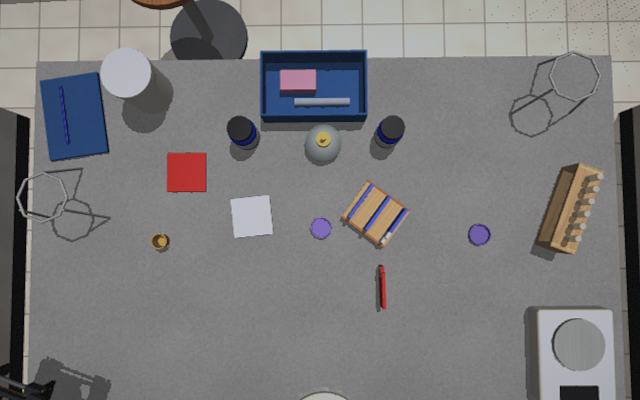

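View pics/wrist0.png

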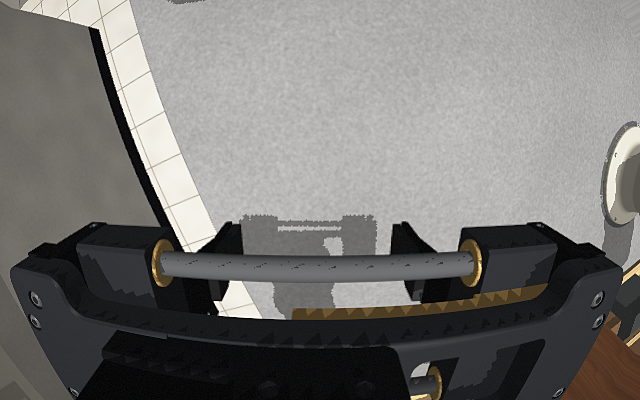

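```bash
python3 - <<'E'
import cv2
a=cv2.imread("pics/top0.png")[170:260,325:425];cv2.imwrite("pics/topz.png",cv2.resize(a,None,fx=6,fy=6,interpolation=cv2.INTER_CUBIC))
a=cv2.imread("pics/scene0.png")[180:255,225:315];cv2.imwrite("pics/scenez.png",cv2.resize(a,None,fx=7,fy=7,interpolation=cv2.INTER_CUBIC))
E
```

```text
(no output)
```

View pics/topz.png

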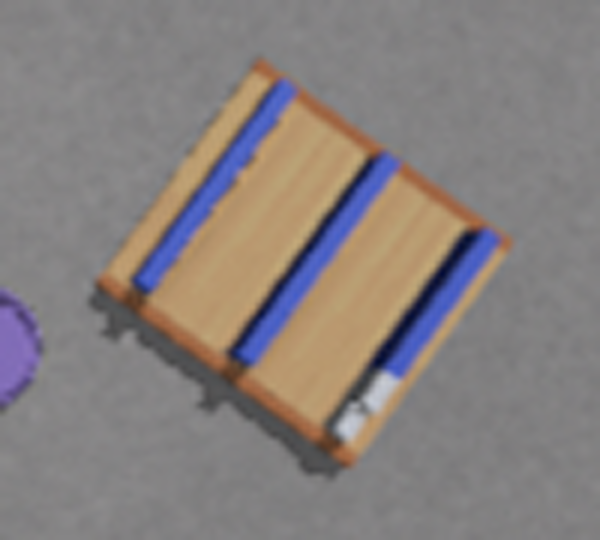

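View pics/scenez.png

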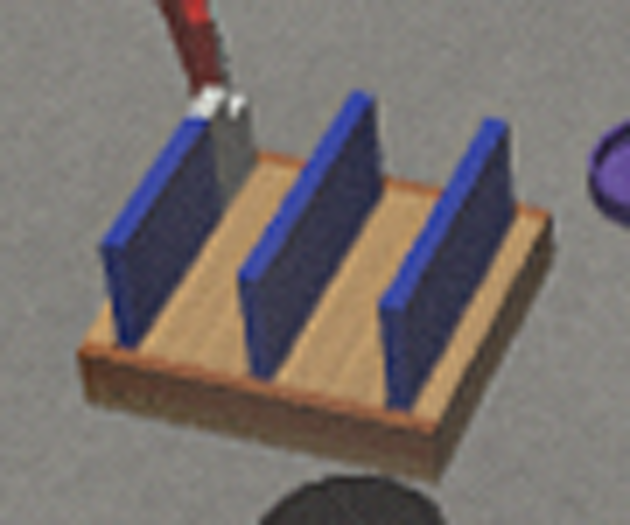

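The notched plate stands in the rack's right-hand slot: its whitish end is at about (383,238) in the top picture, pointing toward the robot and left. The white tile is at (251,216). Next I'll measure both.

```bash
cat > h.py <<'E'
import numpy as np,cv2
def ray(c,uv,z):
    T=np.array(c["world_from_camera"]);d=T[:3,:3]@np.array([(uv[0]-c["cx"])/c["fx"],(uv[1]-c["cy"])/c["fy"],1]);o=T[:3,3]
    return o+d*(z-o[2])/d[2]
def proj(c,p):
    T=np.linalg.inv(np.array(c["world_from_camera"]));q=T[:3,:3]@np.array(p)+T[:3,3]
    return np.array([c["fx"]*q[0]/q[2]+c["cx"],c["fy"]*q[1]/q[2]+c["cy"]])
E
python3 - <<'E'
from h import *
c=dict(np.load("pics/top0.npz"));im=c["img"];hsv=cv2.cvtColor(im,cv2.COLOR_BGR2HSV)
def comps(m,x0,x1,y0,y1,amin):
    mm=np.zeros_like(m);mm[y0:y1,x0:x1]=m[y0:y1,x0:x1]
    cs,_=cv2.findContours(mm,cv2.RETR_EXTERNAL,cv2.CHAIN_APPROX_NONE)
    return [k for k in cs if cv2.contourArea(k)>amin]
blue=cv2.inRange(hsv,(105,120,130),(128,255,255))
for k in comps(blue,330,420,170,260,20):
    b=cv2.boxPoints(cv2.minAreaRect(k)); w=np.array([ray(c,p,.07) for p in b])
    print("blue",np.round(b,1).tolist(),"\n  world",np.round(w[:,:2],4).tolist(),np.round(w.mean(0),4))
wh=cv2.inRange(hsv,(0,0,150),(179,60,255))
for k in comps(wh,370,400,220,255,5):
    b=cv2.boxPoints(cv2.minAreaRect(k));w=np.array([ray(c,p,.063) for p in b]);print("white",np.round(b,1).tolist(),np.round(w.mean(0),4))
for k in comps(wh,220,285,185,245,300):
    b=cv2.boxPoints(cv2.minAreaRect(k));w=np.array([ray(c,p,.006) for p in b]);print("tile",np.round(w[:,:2],4).tolist(),np.round(w.mean(0),4))
rk=cv2.inRange(hsv,(5,60,110),(28,255,255))|blue|cv2.inRange(hsv,(105,100,30),(130,255,255))
ks=comps(rk,335,415,172,255,300)
for k in ks:
    b=cv2.boxPoints(cv2.minAreaRect(cv2.convexHull(k)));w=np.array([ray(c,p,.025) for p in b]);print("rack",np.round(b,1).tolist(),np.round(w[:,:2],4).tolist(),np.round(w.mean(0),4))
for n,uv,z in(("bottle1",(240,128),.105),("bottle2",(391,127),.105),("burner",(323,138),.088),("cap1",(320,228),.013)):print(n,np.round(ray(c,uv,z),3))
E
```

```text
blue [[388.5, 230.6999969482422], [404.8999938964844, 208.1999969482422], [407.29998779296875, 210.0], [391.0, 232.39999389648438]] 
  world [[0.4987, -0.156], [0.5519, -0.1956], [0.5476, -0.2013], [0.4944, -0.1617]] [ 0.5232 -0.1787  0.07  ]
blue [[364.0, 228.5], [388.1000061035156, 195.39999389648438], [390.5, 197.10000610351562], [366.3999938964844, 230.3000030517578]] 
  world [[0.504, -0.0978], [0.5827, -0.1562], [0.5785, -0.1619], [0.4998, -0.1036]] [ 0.5413 -0.1299  0.07  ]
blue [[347.29998779296875, 215.6999969482422], [370.8999938964844, 183.1999969482422], [373.6000061035156, 185.1999969482422], [350.0, 217.6999969482422]] 
  world [[0.5347, -0.0584], [0.6121, -0.1156], [0.6073, -0.1219], [0.53, -0.0647]] [ 0.571  -0.0902  0.07  ]
white [[380.5, 240.5], [384.0, 237.0], [386.5, 239.5], [383.0, 243.0]] [ 0.4764 -0.1448  0.063 ]
white [[384.8999938964844, 236.60000610351562], [389.20001220703125, 230.1999969482422], [392.0, 232.0], [387.70001220703125, 238.5]] [ 0.4899 -0.1568  0.063 ]
tile [[0.5819, 0.2381], [0.5919, 0.137], [0.4914, 0.1264], [0.4814, 0.2271]] [0.5367 0.1822 0.006 ]
rack [[340.29998779296875, 216.89999389648438], [367.70001220703125, 178.89999389648438], [410.3999938964844, 209.6999969482422], [383.0, 247.6999969482422]] [[0.5328, -0.0436], [0.6274, -0.1129], [0.5497, -0.2182], [0.4558, -0.1487]] [ 0.5414 -0.1308  0.025 ]
bottle1 [0.74  0.191 0.105]
bottle2 [ 0.739 -0.16   0.105]
burner [ 0.718 -0.002  0.088]
cap1 [0.505 0.007 0.013]
```

```bash
python3 -m crank '[{"linear":[0.0398,0.0234,0],"delta_rot":[0,0,0],"gripper":34},{"linear":[0.0398,0.0234,0],"delta_rot":[0,0,0],"gripper":34},{"linear":[0.0398,0.0234,0],"delta_rot":[0,0,0],"gripper":34},{"linear":[0.0398,0.0234,0],"delta_rot":[0,0,0],"gripper":34},{"linear":[0.0398,0.0234,0],"delta_rot":[0,0,0],"gripper":34},{"linear":[0.0398,0.0234,0],"delta_rot":[0,0,0],"gripper":34},{"linear":[0.0398,0.0234,0],"delta_rot":[0,0,0],"gripper":34},{"linear":[0.0398,0.0234,0],"delta_rot":[0,0,0],"gripper":34}]'
python3 -m crank '[{"linear":[0.0228,0.0422,0],"delta_rot":[0,0,0],"gripper":34},{"linear":[0.0228,0.0422,0],"delta_rot":[0,0,0],"gripper":34},{"linear":[0.0228,0.0422,0],"delta_rot":[0,0,0],"gripper":34},{"linear":[0.0228,0.0422,0],"delta_rot":[0,0,0],"gripper":34},{"linear":[0.0228,0.0422,0],"delta_rot":[0,0,0],"gripper":34},{"linear":[0.0228,0.0422,0],"delta_rot":[0,0,0],"gripper":34},{"linear":[0.0228,0.0422,0],"delta_rot":[0,0,0],"gripper":34},{"linear":[0.0228,0.0422,0],"delta_rot":[0,0,0],"gripper":34},{"linear":[0.0228,0.0422,0],"delta_rot":[0,0,0.143],"gripper":34},{"linear":[0.0228,0.0422,0],"delta_rot":[0,0,0.143],"gripper":34}]'
cat >> h.py <<'E'
def rel(s,p,R=None):
    A=np.array(s["ee_rot"]);print("shift tool",np.round(A.T@(np.array(p)-s["tcp_pos"]),4))
    if R is not None: print("rotvec tool",np.round(cv2.Rodrigues(A.T@np.array(R))[0].ravel(),4))
E
python3 - <<'E'
from h import *
from station import r,capture
s=r.sense();print(s["time_s"],np.round(s["tcp_pos"],4),np.round(s["joints"],1),s["gripper_width"])
h=np.array([-.596,-.803,0]);h/=np.linalg.norm(h);z=np.array([0,0,-1.]);R=np.c_[np.cross(h,z),h,z]
rel(s,[.518,-.175,.22],R)
c=capture("wrist");np.savez("pics/w1.npz",**c);cv2.imwrite("pics/w1.png",c["img"])
c=capture("top");cv2.imwrite("pics/t1.png",c["img"])
c=capture("scene");cv2.imwrite("pics/s1.png",c["img"])
E
```

```text
time_s: 1.15
tcp_pos: [0.4507, 0.2995, 0.2224]
ee_rot: [[0.938, -0.345, -0.0], [-0.345, -0.938, -0.0], [-0.0, 0.0, -1.0]]
wrist_force: [0.7, 1.1, 0.2]
gripper_width: 0.343
time_s: 2.4
tcp_pos: [0.5114, -0.176, 0.2222]
ee_rot: [[0.8, -0.6, -0.0], [-0.6, -0.8, 0.0], [-0.0, 0.0, -1.0]]
wrist_force: [1.2, -0.4, 0.5]
gripper_width: 0.34
2.4 [ 0.5114 -0.176   0.2222] [ -1.8  13.9 -11.4  -0.  -64.7  54.9] 0.3396349717248218
shift tool [ 0.0047 -0.0048  0.0022]
rotvec tool [ 0.0001  0.0003 -0.0049]
```

View pics/w1.png

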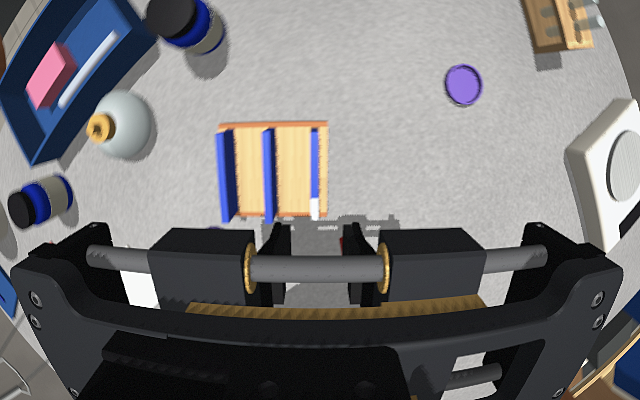

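```bash
cat >> h.py <<'E'
def fray(c,uv,z):
    T=np.array(c["world_from_camera"]);v=np.array([uv[0]-c["cx"],uv[1]-c["cy"]]);rr=np.hypot(*v);t=rr/c["fx"]
    d=T[:3,:3]@np.array([np.sin(t)*v[0]/rr,np.sin(t)*v[1]/rr,np.cos(t)]);o=T[:3,3]
    return o+d*(z-o[2])/d[2]
E
python3 - <<'E'
from h import *
c=dict(np.load("pics/w1.npz"));im=c["img"]
cv2.imwrite("pics/w1z.png",cv2.resize(im[115:225,205:335],None,fx=5,fy=5,interpolation=cv2.INTER_CUBIC))
hsv=cv2.cvtColor(im,cv2.COLOR_BGR2HSV);m=cv2.inRange(hsv,(105,120,130),(128,255,255));m[:115]=0;m[225:]=0;m[:,:205]=0;m[:,335:]=0
cs,_=cv2.findContours(m,cv2.RETR_EXTERNAL,cv2.CHAIN_APPROX_NONE)
for k in cs:
    if cv2.contourArea(k)>60:
        b=cv2.boxPoints(cv2.minAreaRect(k));w=np.array([fray(c,p,.07) for p in b]);print(np.round(b,1).tolist(),np.round(w[:,:2],4).tolist(),np.round(w.mean(0),4))
E
```

```text
[[215.1999969482422, 133.3000030517578], [223.0, 132.6999969482422], [228.8000030517578, 220.89999389648438], [221.0, 221.5]] [[0.6149, -0.1213], [0.6098, -0.1284], [0.532, -0.0694], [0.537, -0.0615]] [ 0.5734 -0.0951  0.07  ]
[[312.0, 131.0], [317.0, 131.0], [317.0, 197.0], [312.0, 197.0]] [[0.554, -0.2026], [0.551, -0.2066], [0.4954, -0.1649], [0.4985, -0.1607]] [ 0.5247 -0.1837  0.07  ]
[[262.5, 130.10000610351562], [270.1000061035156, 129.89999389648438], [272.5, 223.0], [265.0, 223.1999969482422]] [[0.5855, -0.1631], [0.5809, -0.1694], [0.5008, -0.1081], [0.5056, -0.1012]] [ 0.5432 -0.1355  0.07  ]
```

View pics/w1z.png

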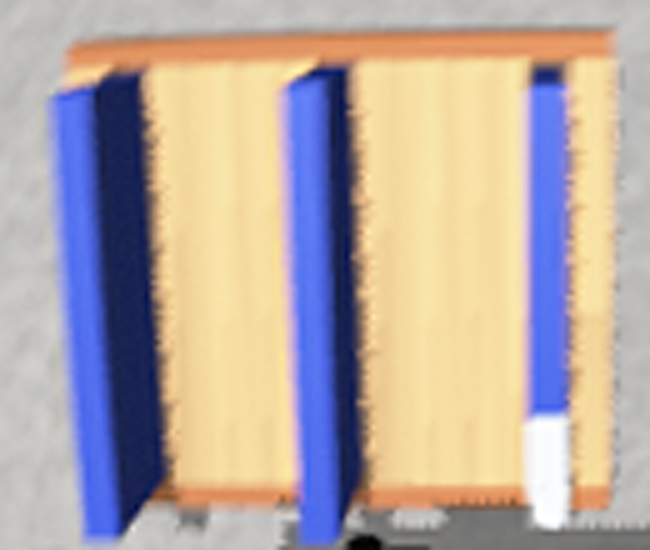

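```bash
python3 -m crank '[{"linear":[0.0042,-0.0016,0.033],"delta_rot":[0,0,-0.005],"gripper":34},{"linear":[0.0042,-0.0016,0.033],"delta_rot":[0,0,0],"gripper":34},{"linear":[0,0,0.033],"delta_rot":[0,0,0],"gripper":34},{"linear":[0,0,0.033],"delta_rot":[0,0,0],"gripper":34},{"linear":[0,0,0],"delta_rot":[0,0,0],"gripper":34},{"linear":[0,0,0],"delta_rot":[0,0,0],"gripper":34}]'
python3 - <<'E'
from h import *
from station import r,capture
s=r.sense();print(s["time_s"],np.round(s["tcp_pos"],4))
rel(s,[.520,-.1785,.09])
c=capture("wrist");np.savez("pics/w2.npz",**c);cv2.imwrite("pics/w2.png",c["img"])
cv2.imwrite("pics/w2z.png",cv2.resize(c["img"][140:340,220:420],None,fx=3,fy=3,interpolation=cv2.INTER_CUBIC))
c=capture("scene");np.savez("pics/s2.npz",**c);cv2.imwrite("pics/s2z.png",cv2.resize(c["img"][130:260,200:340],None,fx=4,fy=4,interpolation=cv2.INTER_CUBIC))
E
```

```text
time_s: 3.3
tcp_pos: [0.5211, -0.1765, 0.0918]
ee_rot: [[0.807, -0.591, 0.002], [-0.591, -0.807, -0.001], [0.002, -0.001, -1.0]]
wrist_force: [0.1, -0.3, 0.2]
gripper_width: 0.338
3.3 [ 0.5211 -0.1765  0.0918]
shift tool [0.0003 0.0023 0.0018]
```

View pics/w2z.png

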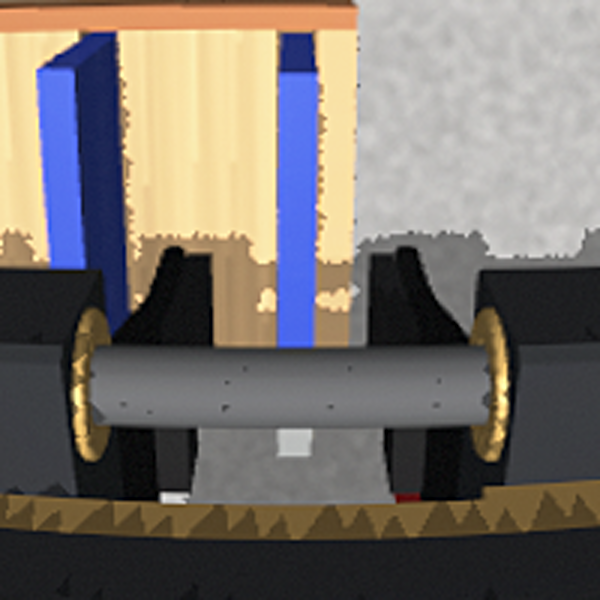

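View pics/s2z.png

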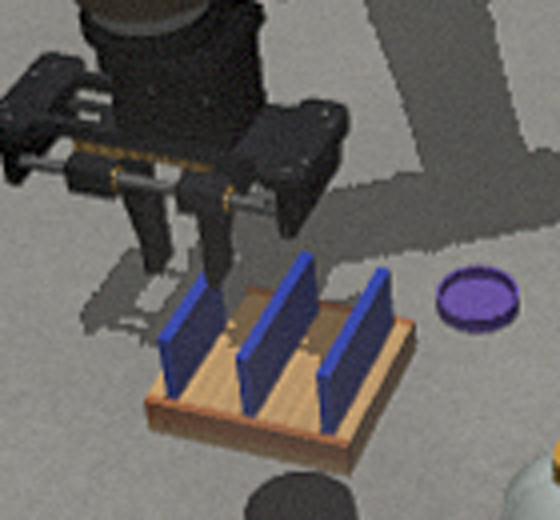

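```bash
python3 - <<'E'
from h import *
c=dict(np.load("pics/w2.npz"))
t=np.array([.5211,-.1765,.0918]);A=np.array([[.807,-.591,.002],[-.591,-.807,-.001],[.002,-.001,-1]])
for n,uv,z in(("far",(298,72),.07),("near, notched edge",(295,457),.056),("near top",(295,457),.07),("fingL",(212,255),.092),("fingR",(370,255),.092),("plateL",(279,250),.07),("plateR",(316,250),.07)):
    p=fray(c,(uv[0]/3+220,uv[1]/3+140),z);print(n,np.round(p,4),"tool",np.round(A.T@(p-t),4))
E
```

```text
far [ 0.5525 -0.2017  0.07  ] tool [0.0402 0.0018 0.0219]
near, notched edge [ 0.4717 -0.1421  0.056 ] tool [-0.0602  0.0014  0.0357]
near top [ 0.4795 -0.1476  0.07  ] tool [-0.0507  0.0013  0.0217]
fingL [ 0.5374 -0.1705  0.092 ] tool [ 0.0096 -0.0145 -0.0002]
fingR [ 0.5199 -0.1943  0.092 ] tool [ 0.0096  0.0151 -0.0002]
plateL [ 0.524  -0.1759  0.07  ] tool [ 0.002  -0.0022  0.0218]
plateR [ 0.5194 -0.1822  0.07  ] tool [0.002  0.0057 0.0218]
```

```bash
python3 -m crank '[{"linear":[0,0.0014,0],"delta_rot":[0,0,0],"gripper":34},{"linear":[0,0,0.02],"delta_rot":[0,0,0],"gripper":34},{"linear":[0,0,0.02],"delta_rot":[0,0,0],"gripper":34},{"linear":[0,0,0.017],"delta_rot":[0,0,0],"gripper":34},{"linear":[0,0,0],"delta_rot":[0,0,0],"gripper":34},{"linear":[0,0,0],"delta_rot":[0,0,0],"gripper":34}]'
python3 - <<'E'
from h import *
from station import r,capture
s=r.sense();print(s["time_s"],np.round(s["tcp_pos"],4))
c=capture("wrist");np.savez("pics/w3.npz",**c)
cv2.imwrite("pics/w3z.png",cv2.resize(c["img"][140:340,220:420],None,fx=3,fy=3,interpolation=cv2.INTER_CUBIC))
E
```

```text
time_s: 4.15
tcp_pos: [0.5199, -0.1782, 0.0345]
ee_rot: [[0.806, -0.592, 0.002], [-0.592, -0.806, -0.0], [0.002, -0.001, -1.0]]
wrist_force: [0.8, -0.3, 0.2]
gripper_width: 0.342
4.15 [ 0.5199 -0.1782  0.0345]
```

View pics/w3z.png

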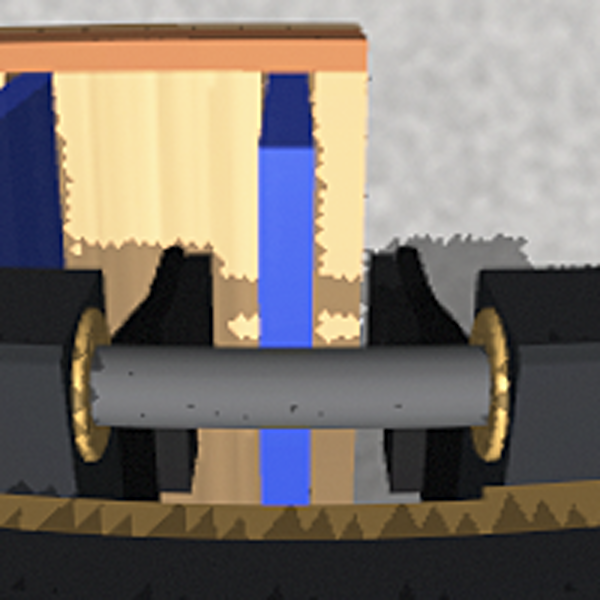

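```bash
python3 -m crank '[{"linear":[0,-0.0005,0],"delta_rot":[0,0,0],"gripper":20},{"linear":[0,0,0],"delta_rot":[0,0,0],"gripper":0},{"linear":[0,0,0],"delta_rot":[0,0,0],"gripper":0},{"linear":[0,0,0],"delta_rot":[0,0,0],"gripper":0},{"linear":[0,0,0],"delta_rot":[0,0,0],"gripper":0},{"linear":[0,0,0],"delta_rot":[0,0,0],"gripper":0}]'
```

```text
time_s: 4.95
tcp_pos: [0.5196, -0.1776, 0.0338]
ee_rot: [[0.806, -0.592, 0.0], [-0.592, -0.806, -0.0], [0.0, -0.0, -1.0]]
wrist_force: [-0.7, 1.7, 3.6]
gripper_width: 0.093
```

```bash
python3 -m crank '[{"linear":[0,0,-0.008],"delta_rot":[0,0,0],"gripper":0},{"linear":[0,0,-0.012],"delta_rot":[0,0,0],"gripper":0},{"linear":[0,0,-0.02],"delta_rot":[0,0,0],"gripper":0},{"linear":[0,0,-0.025],"delta_rot":[0,0,0],"gripper":0},{"linear":[0,0,-0.03],"delta_rot":[0,0,0],"gripper":0},{"linear":[0,0,-0.03],"delta_rot":[0,0,0],"gripper":0},{"linear":[0,0,-0.03],"delta_rot":[0,0,0],"gripper":0},{"linear":[0,0,-0.02],"delta_rot":[0,0,0],"gripper":0},{"linear":[0,0,0],"delta_rot":[0,0,0],"gripper":0}]'
python3 - <<'E'
from h import *
from station import r,capture
s=r.sense();print(s["time_s"],np.round(s["tcp_pos"],4),np.round(s["joints"],1))
c=capture("scene");np.savez("pics/s4.npz",**c);cv2.imwrite("pics/s4z.png",cv2.resize(c["img"][60:260,180:400],None,fx=3,fy=3,interpolation=cv2.INTER_CUBIC))
E
```

```text
time_s: 6.08
tcp_pos: [0.5202, -0.1777, 0.2107]
ee_rot: [[0.806, -0.592, 0.005], [-0.592, -0.806, -0.0], [0.004, -0.002, -1.0]]
wrist_force: [0.1, -0.5, -1.4]
gripper_width: 0.091
6.075 [ 0.5202 -0.1777  0.2107] [ -2.   15.1 -11.5   0.  -63.2  55.6]
```

View pics/s4z.png

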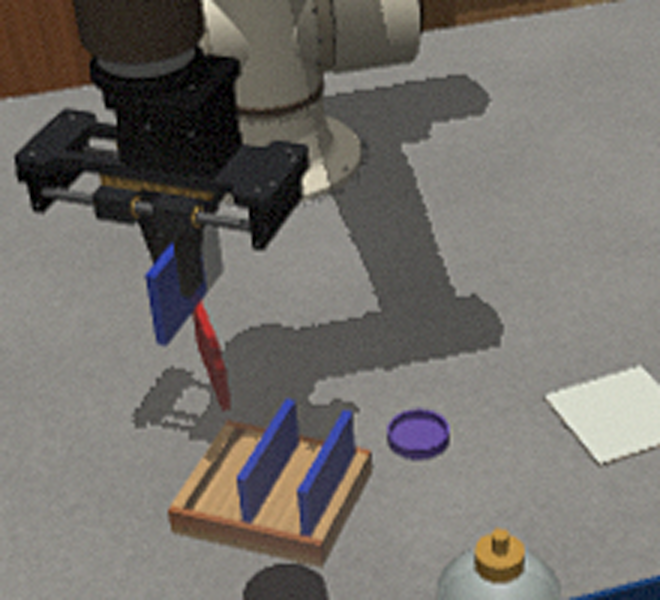

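```bash
python3 -m crank '[{"linear":[-0.01,-0.0173,0],"delta_rot":[0,0,0],"gripper":0},{"linear":[-0.0201,-0.0347,0],"delta_rot":[0,0,0],"gripper":0},{"linear":[-0.0201,-0.0347,0],"delta_rot":[0,0,0],"gripper":0},{"linear":[-0.0201,-0.0347,0],"delta_rot":[0,0,0],"gripper":0},{"linear":[-0.0201,-0.0347,0],"delta_rot":[0,0,0],"gripper":0},{"linear":[-0.0201,-0.0347,0],"delta_rot":[0,0,0],"gripper":0},{"linear":[-0.0201,-0.0347,0],"delta_rot":[0,0,0],"gripper":0},{"linear":[-0.0201,-0.0347,0],"delta_rot":[0,0,0],"gripper":0},{"linear":[-0.01,-0.0174,0],"delta_rot":[0,0,0],"gripper":0}]'
python3 -m crank '[{"linear":[0,0,0],"delta_rot":[0,0,0.06],"gripper":0},{"linear":[0,0,0],"delta_rot":[0,0,0.09],"gripper":0},{"linear":[0,0,0],"delta_rot":[0,0,0.1],"gripper":0},{"linear":[0,0,0],"delta_rot":[0,0,0.1],"gripper":0},{"linear":[0,0,0],"delta_rot":[0,0,0.06],"gripper":0},{"linear":[0,0,0],"delta_rot":[-0.06,0,0],"gripper":0},{"linear":[0,0,0],"delta_rot":[-0.08,0,0],"gripper":0},{"linear":[0,0,0],"delta_rot":[-0.08,0,0],"gripper":0},{"linear":[0,0,0],"delta_rot":[-0.08,0,0],"gripper":0}]'
python3 -c "
from station import r;print(r.sense()['joints'])"
```

```text
time_s: 7.25
tcp_pos: [0.5536, 0.1427, 0.2069]
ee_rot: [[0.807, -0.591, -0.003], [-0.591, -0.807, -0.001], [-0.002, 0.003, -1.0]]
wrist_force: [-0.6, 0.3, -1.6]
gripper_width: 0.087
time_s: 8.38
tcp_pos: [0.554, 0.1407, 0.2077]
ee_rot: [[0.502, -0.825, -0.259], [-0.865, -0.479, -0.15], [-0.0, 0.3, -0.954]]
wrist_force: [0.2, 0.4, -0.8]
gripper_width: 0.087
[ 30.42662261  26.58968906   3.50330964  -0.10021069 -84.34320798
  -0.25064479]
```

```bash
python3 -m crank '[{"linear":[0,0,0],"delta_rot":[-0.08,0,0],"gripper":0},{"linear":[0,0,0],"delta_rot":[-0.08,0,0],"gripper":0},{"linear":[0,0,0],"delta_rot":[-0.08,0,0],"gripper":0},{"linear":[0,0,0],"delta_rot":[-0.08,0,0],"gripper":0},{"linear":[0,0,0],"delta_rot":[-0.08,0,0],"gripper":0},{"linear":[0,0,0],"delta_rot":[-0.08,0,0],"gripper":0},{"linear":[0,0,0],"delta_rot":[-0.06,0,0],"gripper":0},{"linear":[0,0,0],"delta_rot":[-0.03,0,0],"gripper":0},{"linear":[0,0,0],"delta_rot":[0,0,0],"gripper":0}]'
python3 - <<'E'
from h import *
from station import r,capture
s=r.sense();A=np.array(s["ee_rot"]);p=np.array(s["tcp_pos"]);f=p+A@[-.045,0,-.006]
print(s["time_s"],np.round(p,4),np.round(s["joints"],1),"frost",np.round(f,4),"tilt",np.degrees(np.arccos(A[2,1])))
rel(s,p+np.r_[.5367-f[0],.1822-f[1],.17-f[2]])
for n in("scene","top"):
    c=capture(n);np.savez(f"pics/{n}5.npz",**c)
    print(n,proj(c,f));cv2.imwrite(f"pics/{n}5.png",c["img"])
E
```

```text
time_s: 9.5
tcp_pos: [0.5544, 0.1411, 0.2074]
ee_rot: [[0.503, -0.557, -0.662], [-0.865, -0.324, -0.384], [-0.0, 0.765, -0.644]]
wrist_force: [-0.5, 0.9, -1.1]
gripper_width: 0.09
9.5 [0.5544 0.1411 0.2074] [  30.4   44.2   21.9   -0.2 -117.6   -0.2] frost [0.5357 0.1823 0.2113] tilt 40.07570254433539
shift tool [ 0.0006 -0.0321  0.0259]
scene [392.73873465 129.52694056]
top [233.62976293 214.41896931]
```

View pics/scene5.png

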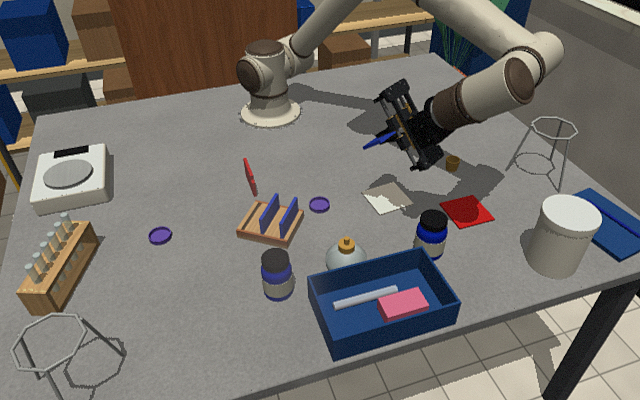

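View pics/top5.png

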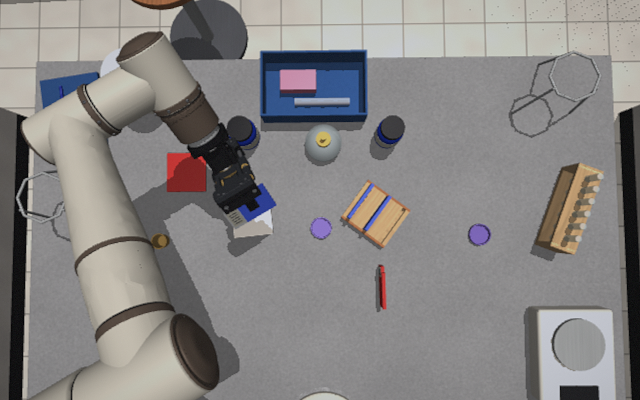

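```bash
python3 -m crank '[{"linear":[0,-0.008,0.0067],"delta_rot":[0,0,0],"gripper":0},{"linear":[0,-0.008,0.0067],"delta_rot":[0,0,0],"gripper":0},{"linear":[0,-0.008,0.0067],"delta_rot":[0,0,0],"gripper":0},{"linear":[0,0,0],"delta_rot":[0,0,0],"gripper":0},{"linear":[0,0,0],"delta_rot":[0,0,0],"gripper":0},{"linear":[0,0,0],"delta_rot":[0,0,0],"gripper":0},{"linear":[0,0,0],"delta_rot":[0,0,0],"gripper":0},{"linear":[0,0,0],"delta_rot":[0,0,0],"gripper":0}]'
python3 - <<'E'
from h import *
from station import r,capture
s=r.sense();A=np.array(s["ee_rot"]);p=np.array(s["tcp_pos"]);f=p+A@[-.045,0,-.006]
print(s["time_s"],np.round(p,4),"frost",np.round(f,4),"tilt",np.degrees(np.arccos(A[2,1])),s["gripper_width"],np.round(s["joint_velocities"],2))
c=capture("top");print(proj(c,f));im=c["img"]
hsv=cv2.cvtColor(im,cv2.COLOR_BGR2HSV)
cv2.imwrite("pics/top6.png",cv2.resize(im[120:270,190:330],None,fx=4,fy=4,interpolation=cv2.INTER_CUBIC))
a=np.load("pics/top0.npz")["img"];d=cv2.absdiff(a,im)[170:260,325:425].max(2);b=cv2.inRange(hsv,(105,120,130),(128,255,255));b[:170]=0;b[260:]=0;b[:,:335]=0;b[:,420:]=0
for k in cv2.findContours(b,0,1)[0]:
    if cv2.contourArea(k)>20: q=cv2.boxPoints(cv2.minAreaRect(k));print("plain",np.round(np.mean([ray(c,u,.07) for u in q],0),4))
E
```

```text
time_s: 10.6
tcp_pos: [0.5545, 0.1413, 0.1774]
ee_rot: [[0.503, -0.558, -0.66], [-0.864, -0.325, -0.384], [-0.0, 0.764, -0.645]]
wrist_force: [-0.6, -0.4, -0.9]
gripper_width: 0.088
10.6 [0.5545 0.1413 0.1774] frost [0.5358 0.1825 0.1813] tilt 40.178120579677035 0.08801001288460444 [-0.01  0.06 -0.08 -0.06  0.03  0.07]
[236.57307724 214.71502962]
plain [ 0.5413 -0.1298  0.07  ]
plain [ 0.5705 -0.0897  0.07  ]
```

View pics/top6.png

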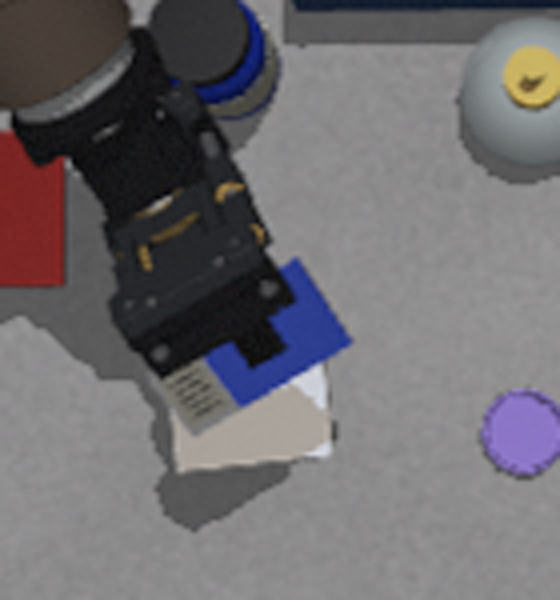

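```bash
python3 -c "
from station import workorder
print(workorder.finish_job())"
```

```text
the job is handed in; nothing more can be done
None
```

I drew the notched plate out of the rack's right-hand slot, gripping only its clear blue part about 10 mm behind its centre. I handed the job in at about 10.7 s on the robot's clock, with the plate still held over the white tile. No verdict was reported.

Last checks before handing in:
- **Position:** the frosted end's centre works out at (0.536, 0.183, 0.181) m, about 1 mm horizontally from the tile's measured middle. That is 18 cm above the bench, a little over the 15 cm you asked for; I kept it higher so the gripper's body cleared bottle1.
- **Tilt:** the label faces up, about 40° from straight up (tipped about 50°), and can be seen in the top picture.
- **Steadiness:** the gripper opening reads about 8 mm, which matches the plate's thickness. The joints were practically still.
- **Plain plates:** both moved less than 1 mm from where they started.
- **Bystanders:** I checked the others only by eye. Bottle1, the burner and cap1 looked undisturbed in the last picture. I did not measure how far any of them had moved.

Disagreements:
- **Cameras:** the top and wrist cameras differed by about 5 mm on where the plate stood. I settled that by aligning the fingers to the plate in the wrist picture.
- **Frosted end:** in the last top picture the gripper partly hides it. The visible part lay about 10 mm or less from where I calculated it, well inside the 40 mm allowed.

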